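# Stack alternating electrode plates on the splined post

## Robot

A 6-joint arm with a two-finger parallel gripper is mounted at the origin on the work surface. World frame = base frame: x ahead of the robot, y to its left, z up, the work surface at z = 0. Lengths are in m, angles in rad, forces in N, time in s.
With the tool pointing down it reaches from about 0.275 to 0.875 m from the base axis. Payload 12.5 kg.
Tool frame: the origin (TCP) lies at the very end of the fingers, on their centre line; the grasp point (between the pads) lies 19 mm behind it; z points along the fingers, y is the line along which they close (so a half turn about z gives the same grasp; the last joint's range is limited). The gripper opens to 85 mm and grips with 20 to 120 N. Pads are 22 mm wide; open, the fingers measure 114 mm over their backs; the gripper's body (76 mm by 85 mm) begins 54 mm behind the grasp point. The pads swing forward as they close: fully open they stand 13 mm farther back than shut.
Start: joints at [1.053, 0.351, 1.652, -0, 1.139, -0.085], TCP at [0.231, 0.499, 0.231] pointing down, gripper open.
Joint ranges: [-2.75, 2.75], [-0.79, 2.1], [0.01, 2.65], [-1.57, 4.71], [0.07, 3.14], [-2.87, 2.87]. Speed limits (rad/s): [2.22, 2.22, 2.79, 3.14, 3.14, 3.14].

## Interface

Orientations are given as a 3x3 rotation matrix whose columns are the frame's x, y, z axes.
In Python, from bench import manip gives the robot as it stands. Calls block until the motion is done:
- manip.move_ptp(position, orientation): joint-space move of the TCP to a pose.
- manip.move_l(position, attitude=None, max_speed=0.15): straight line of the TCP; attitude=None keeps the orientation; max_speed is the mean speed in m/s.
- manip.move_j(angles): joint-space move.
- manip.set_gripper(opening, effort=None): opening from 0.0 (shut) to 1.0 (fully open); effort is the grip in N (None keeps the last); returns when the fingers have stopped.
- manip.dwell(seconds).
- manip.inverse_kinematics(position, orientation): joint angles nearest the present ones, or None.
- manip.grab_frame(name): name is "scene" or "top"; returns (picture, depth): 400x640x3 uint8, red, green, blue; 400x640 float32, m along the optical axis (not along the pixel's ray), 0 where there is no reading.
- manip.get_calibration(name): a dict with "camera_matrix" (3x3 intrinsics, pixels), "R" (3x3) and "t" (3): a world point X has camera coordinates R X + t. Camera axes: x right, y down, z forward; pixel columns grow to the right and rows downward; lengths in m; the calibration is good to about 2 mm. A picture is of the moment at which its call begins. get_calibration takes no time and is no camera call.
A pose or a line that the arm cannot do raises manip.Unreachable and nothing moves.
- manip.sign_off(): hands the job in; it is judged then, once.
Trained networks look in the newest picture that a camera, given by its name, has taken for a name from the list of things; names that differ only in an ending like _2 or _b are one class to them, and where a whole thing is asked for, a point or a joint stands for the part that bears it (a point fixed in the world has none). Each returns a list of dicts, best first, with "confidence" (0 to 1); they miss things now and then, are a little off and sometimes report something else, mostly with a low value. They report only what shows in the picture. A call takes as long as a camera call. They do not tell look-alikes from the thing itself.
- manip.look_for(camera, name): "at" ([x, y, z] in m, in world coordinates, good to about 4 mm: the middle of the surface that is visible of it).
Readings, each from a call of its own:
- manip.current_time(): time.
- manip.current_qpos(): joint angles.
- manip.current_joint_vel(): joint speeds.
- manip.current_joint_torque(): joint torques, N m.
- manip.current_ee_pos(): TCP position.
- manip.current_tcp_rot(): TCP orientation.
- manip.current_force(): force on the tool from outside, world axes, zero at the start.
- manip.current_ft_torque(): the same for the moment, N m.
- manip.current_grip_width(): opening from 0.0 (shut) to 1.0 (fully open).
- manip.current_grip_force(): force on a finger pad.
Only numpy, scipy, OpenCV 4.12 (cv2) and the standard library are available. Lean on these libraries where they do the work, as an engineer would, in place of code of your own. Each camera call takes 0.05 s, during which the arm holds its last target. There are 200 camera calls.

## Task

Continue the electrode stack on the white splined post: first slide the copper plate with the cross-shaped opening down onto the steel plate already there, with its tab pointing the opposite way, then the loose steel plate on top of it, with its tab pointing the same way as the first steel plate. Both must lie flat and fully home on the stack. Leave the spare copper plate with the small round hole where it lies.

Things in the scene. Friction and masses are not known exactly. Their poses are not given: they have to be found in the camera images.
- hub: Fixed blue base 110x90x12 mm, step 70x40x10, dark steel plate on it (top at z 32), white post through it. Post cross-section: arms 8 thick, reaching 22 along x, 12 along y; full up to z 54, sloping to a peak at 80. Origin: post axis, bench level; x along mounted plate's tab, z up. Plates fit with x along this x, either way, 6 play. Seated undersides: copper z 32, steel 42.
- copper: Copper-coloured toothed plate 84x54x10 mm plus flat tab 36x26 on one short side. Origin: underside, middle of the 120x54 outline; x to the tab, z up. Opening centre at x=-18. Opening: cross, arms 20 wide, reaching 28 along x, 18 along y. 0.11-0.23 kg. It lies on a fixed white block 84x36x24 high; its long edges (54 apart) overhang 9.
- steel: Loose dark steel toothed plate 84x54x10 mm plus flat tab 36x26 on one short side. Origin: underside, middle of the 120x54 outline; x to the tab, z up. Opening centre at x=-18. Opening: cross, arms 20 wide, reaching 28 along x, 18 along y. 0.11-0.23 kg. It lies on a fixed white block 84x36x24 high; its long edges (54 apart) overhang 9.
- spare: Bystander: copper-coloured plate 84x54x10 mm plus flat tab 36x26 on one short side. Origin: underside, middle of the 120x54 outline; x to the tab, z up. Opening centre at x=-18. Only a round black hole 16 dia: does not fit the post. It lies on a fixed white block 84x36x24 high; its long edges (54 apart) overhang 9.
Not all that is in view belongs to the job. Leave any blue or purple look-alike of the copper alone.

How it is judged:
On the way:
1. the copper plate is seated on the post, its tab opposite to the mounted plate's, before the steel plate goes on (x of copper in the frame of hub between -0.03 and -0.006 m and y of copper in the frame of hub between -0.014 and 0.014 m and z of copper in the frame of hub between 0.028 and 0.036 m and angle between the x axis of copper and the x axis of hub, either way round below 0.35 rad and angle between copper's own z axis and vertical below 0.12 rad), for 0.2 s.
At the end, for the whole second after the job is handed in: Copper plate on the post, tab opposite to the mounted plate's; steel plate on it, tab the same way: each within 4 mm of its seated height, 12 mm along and 14 mm across, 0.35 rad in yaw, tilted under 0.12 rad, at rest. Spare plate moved no more than 30 mm (all of step 1 and x of steel in the frame of hub between 0.006 and 0.03 m and y of steel in the frame of hub between -0.014 and 0.014 m and z of steel in the frame of hub between 0.038 and 0.046 m and angle between the x axis of steel and the x axis of hub, either way round below 0.35 rad and angle between steel's own z axis and vertical below 0.12 rad and linear speed of each of copper, steel below 0.03 m/s); the robot touches nothing.
It fails at once if the spare copper plate is displaced by more than 30 mm (distance of spare from where it was at the start of the episode above 0.03 m).
It also fails if it takes over 54 s, if anything falls off the work surface, if the arm or the gripper's body presses on something with over 40 N, if the wrist force passes 120 N, or if a joint passes its speed limit or range.

## Working session

There is one attempt and no reset: what is moved stays moved. The work goes in short steps, each a Python script; the robot and the scene stay as the last script left them, time stands still between calls to the robot, and variables do not carry over. Pictures are saved under pics/ and viewed, at most 10 in all, crops included, and the job is handed in when it is done.

```bash
mkdir -p pics; ls; python3 - <<'E'
from bench import manip
import cv2,numpy as np
for c in("top","scene"):
    im,d=manip.grab_frame(c); np.savez(f"pics/{c}0.npz",im=im,d=d)
    cv2.imwrite(f"pics/{c}0.png",im[:,:,::-1])
    k=manip.get_calibration(c); print(c,k["camera_matrix"].tolist(),np.round(-k["R"].T@k["t"],3),np.round(k["R"],2).tolist())
for n in("hub","copper","steel","spare"):
    print(n,[(np.round(r["at"],3).tolist(),round(r["confidence"],2)) for r in manip.look_for("top",n)])
print(manip.current_time())
E
```

```text
pics
top [[410.47374630873645, 0.0, 319.14897801531833], [0.0, 410.47374630873645, 196.5305391161221], [0.0, 0.0, 1.0]] [0.343 0.018 0.981] [[-0.01, -1.0, 0.02], [-0.99, 0.01, -0.15], [0.15, -0.03, -0.99]]
scene [[411.34465245511655, 0.0, 314.21684854502416], [0.0, 411.34465245511655, 196.32950513860123], [0.0, 0.0, 1.0]] [0.845 0.577 0.696] [[-0.86, 0.51, -0.01], [0.36, 0.6, -0.71], [-0.36, -0.62, -0.7]]
hub []
copper [([0.407, -0.159, 0.01], 0.81), ([0.443, 0.005, 0.038], 0.76), ([0.353, 0.111, 0.011], 0.74), ([0.528, 0.278, 0.035], 0.51)]
steel [([0.531, -0.303, 0.036], 0.75)]
spare [([0.527, 0.276, 0.034], 0.64)]
0.3
```

View pics/top0.png

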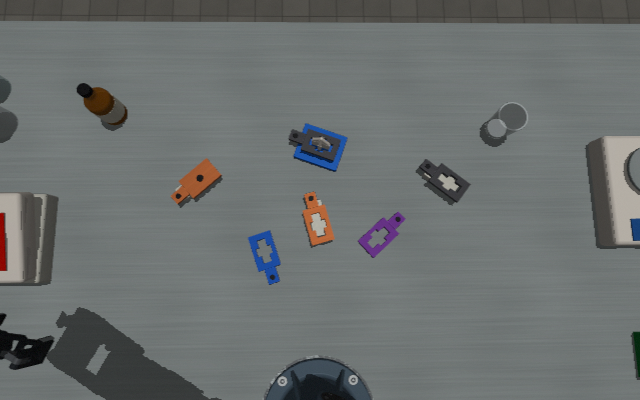

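View pics/scene0.png

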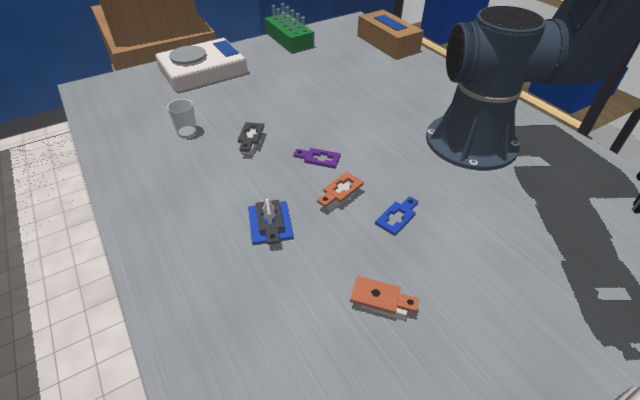

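The top view shows the copper plate at (318,218) with its tab up-left at (310,197), and the steel plate at (443,180) with its tab at (427,167). The hub is at (320,147) with its tab at (295,136). The spare at (197,182), the blue plate at (265,257) and the purple one at (382,234) are to be left alone. Next I fit poses to metric masks.

```bash
cat > h.py <<'E'
import numpy as np,cv2
from scipy.optimize import minimize
from bench import manip
def cloud(c,im,d):
    k=manip.get_calibration(c);v,u=np.indices(d.shape)
    p=np.stack([u,v,np.ones_like(u)],-1)@np.linalg.inv(k["camera_matrix"]).T*d[...,None]
    return (p-k["t"])@k["R"]
def win(a,u,v,r=38): return a[v-r:v+r,u-r:u+r].reshape(-1,a.shape[-1])
def model(q,hole=True):
    s=lambda h,x:1/(1+np.exp(-(h-np.abs(x))/.0008))
    x,y=q[:,0],q[:,1]
    b=np.maximum(s(.042,x+.018)*s(.027,y),s(.019,x-.041)*s(.013,y))
    if hole: b=b*(1-np.maximum(s(.028,x+.018)*s(.010,y),s(.010,x+.018)*s(.018,y)))
    return b
def fit(P,m,x0,f=model):
    def cost(a):
        c,s=np.cos(a[2]),np.sin(a[2]);q=(P[:,:2]-a[:2])@np.array([[c,-s],[s,c]])
        g=f(q);return 1-np.minimum(g,m).sum()/np.maximum(g,m).sum()
    best=None
    for dy in(-.3,0,.3):
        s0=np.array(x0)+[0,0,dy]
        r=minimize(cost,s0,method="Nelder-Mead",options=dict(initial_simplex=s0+np.vstack([np.zeros(3),np.diag([.01,.01,.2])]),xatol=1e-5,fatol=1e-5,maxiter=600))
        if best is None or r.fun<best.fun: best=r
    return best.x,best.fun
E
cat > m.py <<'E'
from h import *
z=np.load("pics/top0.npz");im,d=z["im"],z["d"];W=cloud("top",im,d);I=im.astype(float)
def xy(u,v): return W[v,u]
for n,(u,v),(tu,tv) in (("copper",(318,219),(310,197)),("steel",(443,181),(427,167)),("hubplate",(318,144),(295,136))):
    P=win(W,u,v);C=win(I,u,v);R,G,B=C.T
    ok=(P[:,2]>.02)
    m=((R>1.5*B)&(R>110)) if n=="copper" else ((C.max(1)<95)&(C.max(1)-C.min(1)<25))
    t=xy(tu,tv);c=xy(u,v);yaw=np.arctan2(*(t-c)[1::-1]);m=(m&ok).astype(float)
    f=(lambda q:model(q,False)) if n=="hubplate" else model
    if n=="hubplate": # fill post
        M=cv2.morphologyEx(m.reshape(76,76).astype(np.uint8),cv2.MORPH_CLOSE,np.ones((9,9)));cs=cv2.findContours(M,0,2)[0];F=M*0;cv2.drawContours(F,[max(cs,key=cv2.contourArea)],-1,1,-1);m=F.reshape(-1).astype(float)
    a,e=fit(P,m,[c[0],c[1],yaw],f)
    print(n,a.round(4),round(e,3),"npx",m.sum(),"medz",np.median(P[m>0,2]).round(4))
    if n=="hubplate":
        print(" post axis",a[:2]-.018*np.array([np.cos(a[2]),np.sin(a[2])]))
        w=(C.min(1)>120)&(P[:,2]>.04);print(" white",w.sum(),P[w].mean(0).round(4),P[w,2].max().round(3))
        b=(B>1.6*R)&(P[:,2]>.006)&(P[:,2]<.02)
        r=cv2.minAreaRect((P[b,:2]*1000).astype(np.float32));print(" blue",r)
E
python3 m.py
```

```text
copper [0.4439 0.0006 0.2713] 0.164 npx 734.0 medz 0.0346
steel [ 0.5343 -0.3015  0.8996] 0.289 npx 816.0 medz 0.0342
hubplate [0.6246 0.0064 1.2155] 0.136 npx 953.0 medz 0.0328
 post axis [ 0.61838411 -0.01050329]
 white 25 [ 0.6174 -0.0134  0.0715] 0.081
 blue ((618.1795654296875, -12.016777038574219), (109.3366470336914, 90.99032592773438), 70.25108337402344)
```

```bash
cat > o.py <<'E'
from h import *
z=np.load("pics/top0.npz");im,d=z["im"],z["d"];W=cloud("top",im,d);I=im.astype(float)
P=win(W,443,181);C=win(I,443,181)
for zt,ct in((.028,95),(.03,95),(.03,80)):
    m=((C.max(1)<ct)&(C.max(1)-C.min(1)<25)&(P[:,2]>zt)).astype(float)
    # plane rays instead of depth xy
    print(fit(P,m,[.534,-.3015,.9]),m.sum())
a_s=fit(P,((C.max(1)<95)&(P[:,2]>.03)).astype(float),[.534,-.3015,.9])[0]
k=manip.get_calibration("top");O=cv2.resize(im[:,:,::-1],None,fx=6,fy=6,interpolation=cv2.INTER_NEAREST)
out=[]
for a,zt,(u,v) in(([.4439,.0006,.2713],.034,(318,219)),(a_s,.034,(443,181)),([.6245,.0055,1.221],.032,(318,144))):
    o=np.array([[-60,-27],[24,-27],[24,-13],[60,-13],[60,13],[24,13],[24,27],[-60,27]])/1e3
    h=np.array([[-28,-10],[-10,-10],[-10,-18],[10,-18],[10,-10],[28,-10],[28,10],[10,10],[10,18],[-10,18],[-10,10],[-28,10]])/1e3-[.018,0]
    for q in(o,h):
        c,s=np.cos(a[2]),np.sin(a[2]);w=q@np.array([[c,s],[-s,c]])+a[:2]
        x=np.c_[w,np.full(len(w),zt)]@k["R"].T+k["t"];x=x@k["camera_matrix"].T;x=(x[:,:2]/x[:,2:]+.5)*6
        cv2.polylines(O,[x.round().astype(int)],True,(0,255,0),1)
    out.append(O[(v-32)*6:(v+32)*6,(u-22)*6:(u+22)*6])
cv2.imwrite("pics/ov.png",np.hstack(out))
E
python3 o.py
```

```text
(array([ 0.53466721, -0.30207817,  0.89555902]), np.float64(0.3113815394303856)) 762.0
(array([ 0.53527305, -0.30283603,  0.89843362]), np.float64(0.3182143387805245)) 728.0
(array([ 0.53509903, -0.30199338,  0.90303497]), np.float64(0.33556964435310954)) 697.0
```

View pics/ov.png

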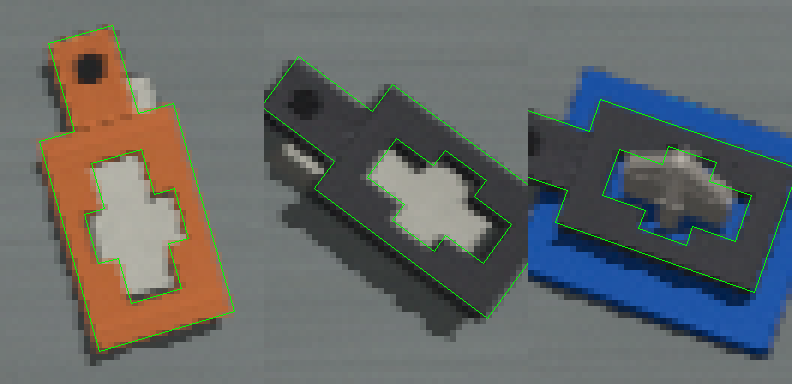

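The overlays match all three outlines and openings to about a pixel. Poses used: copper (0.444, 0.001, 0.27), steel (0.535, -0.302, 0.90), post axis (0.618, -0.0115) with yaw 1.22. Next I check the IK and pick the copper.

```bash
cat > g.py <<'E'
import numpy as np
from bench import manip
HUB=np.array([.6182,-.0118]);HY=1.221;GX=-.004;DZ=-.004
U=lambda t:np.array([np.cos(t),np.sin(t)])
def R(t): c,s=np.cos(t),np.sin(t); return np.array([[c,s,0],[s,-c,0],[0,0,-1.]])
def tcp(o,yaw,zu): return np.r_[o+GX*U(yaw),zu+DZ]     # plate pose -> tool point
PICK=dict(copper=(np.array([.4439,.0006]),.2713),steel=(np.array([.535,-.3022]),.899))
PLACE=dict(copper=(HUB-.018*U(HY),HY+np.pi,.032),steel=(HUB+.018*U(HY),HY,.042))
E
python3 - <<'E'
from g import *
for n in PICK:
  for k in(0,np.pi):
    o,y=PICK[n];p,Y,z=PLACE[n]
    for q in((o,y,.1),(p,Y,z+.09)):
      j=manip.inverse_kinematics(tcp(*q),R(q[1]+k)); print(n,round(k,2),None if j is None else np.round(j,2))
E
```

```text
copper 0 [-0.11  0.37  2.04 -0.    0.73  1.19]
copper 0 None
copper 3.14 [-0.11  0.37  2.04 -0.    0.73 -1.95]
copper 3.14 [-0.12  0.59  1.57 -0.    0.97  0.23]
steel 0 [-0.6   0.62  1.58 -0.    0.93  0.08]
steel 0 [-0.07  0.6   1.54 -0.    1.    0.28]
steel 3.14 None
steel 3.14 [-0.07  0.6   1.54 -0.    1.   -2.86]
```

```bash
cat >> g.py <<'E'
K=dict(copper=np.pi,steel=0.)
def pick(n):
    o,y=PICK[n];Q=R(y+K[n])
    manip.move_ptp(tcp(o,y,.11),Q)
    manip.move_l(tcp(o,y,.024),None,.12)
    manip.set_gripper(0.,60)
    print("grip",manip.current_grip_width(),manip.current_grip_force())
    manip.move_l(tcp(o,y,.11),None,.1)
    print("lift",manip.current_grip_width(),manip.current_grip_force(),"t",manip.current_time())
def look(name,cam="scene"):
    import cv2
    im,d=manip.grab_frame(cam);np.savez(f"pics/{name}.npz",im=im,d=d)
    cv2.imwrite(f"pics/{name}.png",im[:,:,::-1])
E
python3 -c "
from g import *
pick('copper')
p,Y,z=PLACE['copper'];manip.move_ptp(tcp(p,Y,z+.10),R(Y+K['copper']))
print(manip.current_time(),manip.current_ee_pos(),tcp(p,Y,z+.10),manip.current_force())
look('c1')
import cv2;i=cv2.imread('pics/c1.png')[110:270,170:380];cv2.imwrite('pics/c1c.png',cv2.resize(i,None,fx=3.5,fy=3.5))"
```

```text
grip 0.6152968142887196 61.02647423744202
lift 0.6093411017491706 62.90378451347351 t 4.6
6.4833 [ 0.61312121 -0.02490406  0.1277386 ] [ 0.61340211 -0.0249522   0.128     ] [-0.9962948  -0.13562454 -1.96184039]
```

View pics/c1c.png

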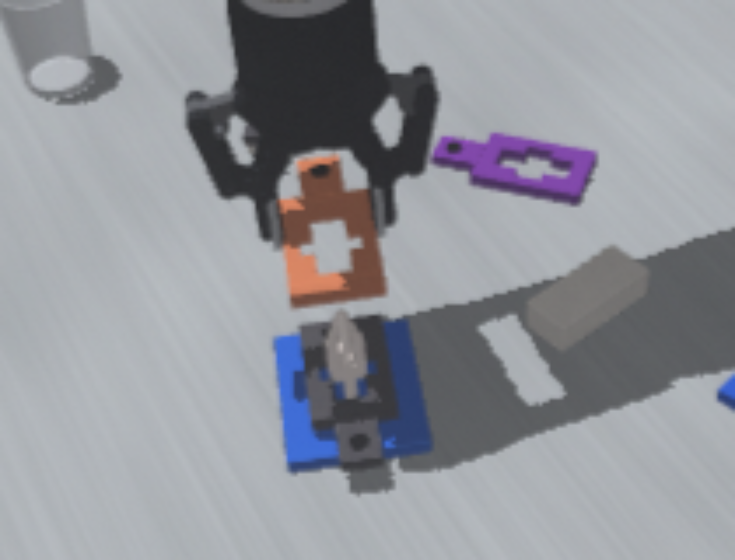

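The copper is held above the hub with its tab opposite to the mounted plate's. Next I check its tilt and in-hand offset from the depth image.

```bash
cat > ck.py <<'E'
from h import *; from g import *
import sys
def check(f,n,zmin,zmax,hxy,yaw,cam="scene",r=.1):
    z=np.load(f"pics/{f}.npz");W=cloud(cam,z["im"],z["d"]).reshape(-1,3);C=z["im"].reshape(-1,3).astype(float)
    m=(C[:,0]>1.5*C[:,2])&(C[:,0]>80) if n=="copper" else (C.max(1)<110)&(C.max(1)-C.min(1)<25)
    q=(W[:,:2]-hxy)@np.c_[U(yaw),U(yaw+np.pi/2)]          # plate frame
    m&=(W[:,2]>zmin)&(W[:,2]<zmax)&(abs(q[:,0])<r)&(abs(q[:,1])<.06)&(z["d"].ravel()>0)
    # top surface only: robust plane
    q,zz=q[m],W[m,2];k=np.ones(len(q),bool)
    for _ in range(6):
        A=np.c_[q,np.ones(len(q))];s=np.linalg.lstsq(A[k],zz[k],rcond=None)[0];e=zz-A@s;k=(e>-.004)&(e<.006)
    print(n,"n",k.sum(),"slope x,y",s[:2].round(3),"top z at origin",s[2].round(4),"x range",np.percentile(q[k,0],[1,99]).round(4),"y range",np.percentile(q[k,1],[1,99]).round(4))
E
python3 -c "
from ck import *
p,Y,z=PLACE['copper'];check('c1','copper',.09,.19,p,Y)"
```

```text
copper n 639 slope x,y [ 0.005 -0.004] top z at origin 0.1411 x range [-0.0638  0.0532] y range [-0.025  0.026]
```

Flat in the hand, with at most about 3 mm offset, inside the 6 mm play. I lower it in steps while watching the wrist force.

```bash
cat >> g.py <<'E'
def place(n,drop=.001):
    p,Y,z=PLACE[n]
    f0=np.array(manip.current_force())
    for h in(.045,.03,.02,.012,.006,.003,drop):
        manip.move_l(tcp(p,Y,z+h),None,.06)
        f=np.array(manip.current_force())-f0; print(h,f.round(1),np.round(manip.current_ee_pos()-tcp(p,Y,z+h),4))
        if abs(f[2])>15 or np.hypot(*f[:2])>25: print("STOP");return False
    return True
def leave(n):
    p,Y,z=PLACE[n]
    manip.set_gripper(.85); manip.move_l(tcp(p,Y,z+.1),None,.12); print("t",manip.current_time())
E
python3 -c "
from g import *
print(place('copper'),manip.current_time());look('c2')"
```

```text
0.045 [0.2 0.4 0.2] [ 0.0003 -0.      0.0004]
0.03 [ 1.1  0.9 -0.1] [-0.0003  0.     -0.0005]
0.02 [ 0.1  0.  -0.2] [-0.0003  0.     -0.0005]
0.012 [0.5 1.1 0.3] [-0.0003  0.     -0.0005]
0.006 [ 0.3  0.8 -0.4] [-0.0002  0.     -0.0004]
0.003 [ 0.1  1.5 -0.7] [-0.0001  0.     -0.0002]
0.001 [0.7 0.1 0.7] [ 0.0001 -0.      0.    ]
True 9.35
```

Contact-free descent. Next I release, move the arm away to above the steel plate, and look.

```bash
python3 -c "
from ck import *
leave('copper')
o,y=PICK['steel'];manip.move_ptp(tcp(o,y,.11),R(y))
look('c3');look('c3t','top')
p,Y,z=PLACE['copper']
check('c3','copper',.03,.06,p,Y);check('c3t','copper',.03,.06,p,Y,'top')
i=np.hstack([cv2.resize(cv2.imread(f'pics/{f}.png')[v-30:v+30,u-40:u+40],None,fx=5,fy=5) for f,u,v in(('c3',270,220),('c3t',322,147))]);cv2.imwrite('pics/c3c.png',i)"
```

```text
t 10.7083
copper n 563 slope x,y [ 0.003 -0.   ] top z at origin 0.0422 x range [-0.064   0.0547] y range [-0.0258  0.026 ]
copper n 692 slope x,y [0.001 0.   ] top z at origin 0.0427 x range [-0.0616  0.0555] y range [-0.0258  0.0268]
```

View pics/c3c.png

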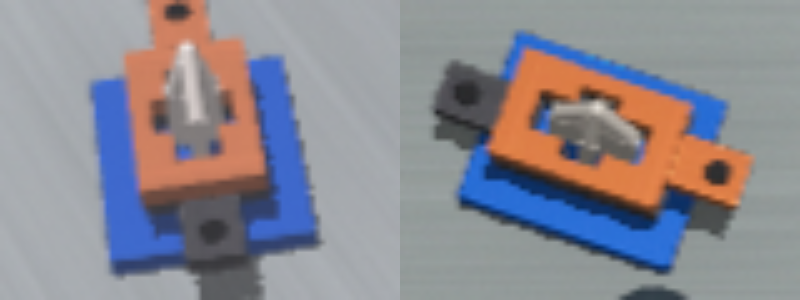

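The copper is seated flat: top at 0.042–0.043, tab opposite, centred on the post in both crops. Now the steel.

```bash
python3 -c "
from ck import *
manip.set_gripper(1.)
pick('steel')
p,Y,z=PLACE['steel'];manip.move_ptp(tcp(p,Y,z+.10),R(Y))
look('s1');check('s1','steel',.13,.17,p,Y)
i=cv2.imread('pics/s1.png')[110:270,170:380];cv2.imwrite('pics/s1c.png',cv2.resize(i,None,fx=3.5,fy=3.5))"
```

```text
grip 0.6117617226260283 63.473371267318726
lift 0.6120090624330452 62.95118451118469 t 14.775
steel n 740 slope x,y [-0.     0.001] top z at origin 0.1509 x range [-0.0599  0.059 ] y range [-0.0333  0.0327]
```

View pics/s1c.png

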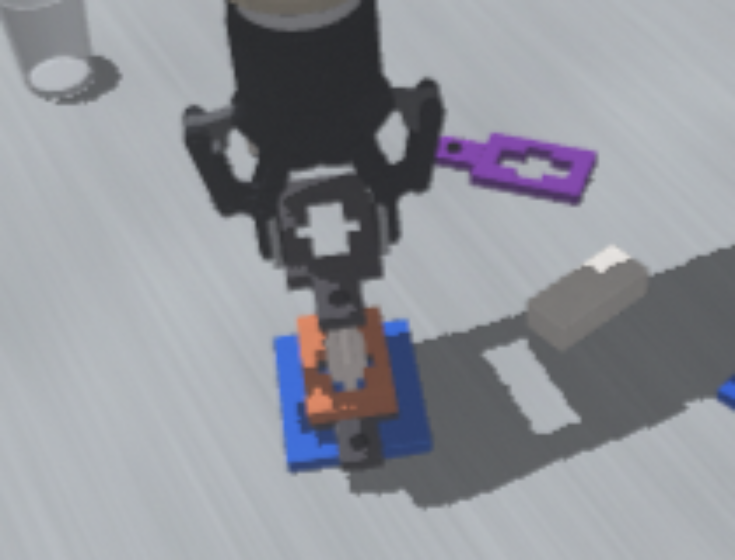

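The steel is held flat, centred within 1 mm, with its tab toward the mounted plate's tab. Next I lower it.

```bash
python3 -c "
from ck import *
import sys
if not place('steel'): sys.exit()
leave('steel')
manip.move_j([1.053,.351,1.652,0,1.139,-.085])
look('s3');look('s3t','top')
p,Y,z=PLACE['steel']
check('s3','steel',.045,.06,p,Y);check('s3t','steel',.045,.06,p,Y,'top')
p,Y,z=PLACE['copper'];check('s3t','copper',.036,.047,p,Y,'top')
print(manip.current_time(),manip.look_for('top','spare'))
i=np.hstack([cv2.resize(cv2.imread(f'pics/{f}.png')[v-30:v+30,u-40:u+40],None,fx=5,fy=5) for f,u,v in(('s3',270,220),('s3t',322,147))]);cv2.imwrite('pics/s3c.png',i)"
```

```text
0.045 [ 0.  -0.  -0.8] [ 0.0003 -0.      0.0004]
0.03 [ 0.   0.2 -0.9] [-0.0003  0.     -0.0005]
0.02 [-0.5 -0.1  0.3] [-0.0003  0.     -0.0005]
0.012 [ 0.8 -0.9 -1. ] [-0.0003  0.     -0.0005]
0.006 [ 0.4  0.1 -0.2] [-0.0003  0.0001 -0.0004]
0.003 [0.6 0.2 0.3] [-0.0001  0.     -0.0002]
0.001 [1.6 0.4 0.4] [ 0.0002 -0.      0.0001]
t 20.175
steel n 649 slope x,y [ 0.002 -0.002] top z at origin 0.0522 x range [-0.0592  0.0598] y range [-0.0261  0.0251]
steel n 737 slope x,y [-0.001 -0.003] top z at origin 0.0528 x range [-0.0585  0.0574] y range [-0.027   0.0258]
copper n 145 slope x,y [ 0.002 -0.001] top z at origin 0.0429 x range [-0.062   0.0566] y range [-0.02   0.022]
22.5583 [{'at': [0.5268, 0.2764, 0.034], 'confidence': 0.95}]
```

View pics/s3c.png

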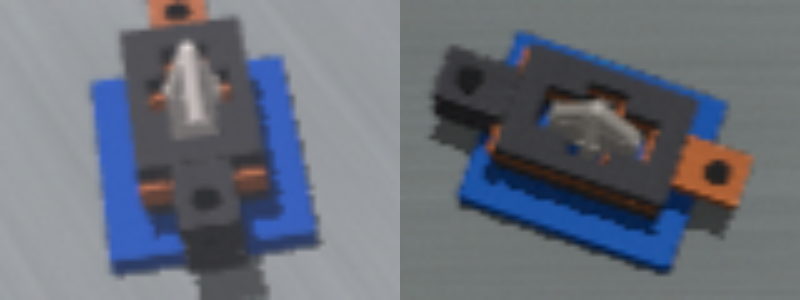

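Both plates are flat and home: the steel's top is at 0.052, its tab lies over the mounted plate's tab, and the copper's tab points the other way. The spare hasn't moved, and the arm is clear.

```bash
python3 -c "
from bench import manip
print(manip.sign_off())"
```

```text
the job is handed in; nothing more can be done
None
```

I handed the job in at about 23 s: copper then steel lie flat and home on the post with their tabs the right way, the spare hasn't moved and the arm is clear, though the judge's verdict wasn't returned.

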